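# Show two specimens on the sprung microscope slide

## Task

Pull the microscope's spring-return specimen slide out by its upright knob until its pointer is level with the nearer index clip, and keep it there for about two seconds so the first specimen can be seen. Then pull it on until the pointer is level with the farther clip and finish while still holding it there: the program ends with the gripper keeping the slide at that clip. Never let the slide snap back, do not shift the two clips, and leave the box, the jar and the book alone.

Things in the scene. Friction and masses are not known exactly. Their poses are not given: they have to be found in the camera images.
- microscope: Black upright microscope, fixed, 350 mm tall, foot 170 x 170 mm. Origin under the optical axis at the foot's underside (2 mm above the table, on a mat). z up; +y: the way the slide is pulled out; the curved arm is on its -x side. Stage 130 x 130 mm, top at z 105 mm; tube 42 mm thick. A dark rail 10 mm wide, top at z 104 mm, runs along the slide at x +52 mm, y 15 to 200 mm, and carries two clips.
- specimen_slide (a joint): How far the slide is pulled out along the microscope's +y, m; 0 home, stop at 0.115. A flat steel bar 38 x 330 x 6 mm on the stage with round glass specimens, top face 112 mm above the microscope's origin. A spring always draws it home: 4 N at home, 80 N/m more as it comes out (12 N at 0.095). The pointer is level with a clip when this value equals that clip's joint value.
- knob (a point): Grip point on the axis of the slide's pull knob: an upright steel cylinder 20 mm in diameter, 36 mm tall, on the slide's outer end, 215 mm along +y from the optical axis at home. The point is 132 mm above the microscope's origin, 16 mm below the knob's top, 20 mm above the slide's top face. Free all round and above: may be pinched at any yaw. Moves with the slide.
- pointer (a point): Tip of the slide's pointer, a brass finger 6 mm wide that sticks out to the microscope's +x from the slide's edge towards the rail, 145 mm nearer to the optical axis than the knob. Moves with the slide. Same axes as the microscope.
- near_mark (a point): Tip of the nearer clip's index fin, on the side facing the slide; level with the pointer when both have the same y in the microscope's axes. The clip is a brass saddle 18 x 14 mm, with a fin 6 mm wide on top, reaching 11 mm above the rail; of the two clips it is the one nearer to the stage. Same axes as the microscope.
- far_mark (a point): The same point on the farther clip, an identical brass clip farther out on the rail. Same axes as the microscope.
- near_clip (a joint): Where the nearer clip sits on the rail, m, on the same scale as the specimen slide's joint value; 0.025 to 0.045. Stiff on the rail (8 N to shift).
- far_clip (a joint): Where the farther clip sits on the rail, m, same scale; 0.070 to 0.095. Stiff on the rail (8 N to shift).
- slide_box: Bystander: closed wooden box 87 x 62 x 36 mm. Origin under its centre.
- jar: Bystander: closed jar with a dark lid, 52 mm in diameter, 75 mm tall. Origin under its centre.
- book: Bystander: small closed book 100 x 75 x 22 mm lying flat. Origin under its centre.

How it is judged (in metres and radians):
On the way:
1. the pointer is kept within 5 mm of level with the nearer clip for one second, held by the gripper (y of pointer in the frame of near_mark between -0.005 and 0.005 m and contact force between the fingers and specimen_slide above 1 N), for 1 s.
At the end, for the whole second after the job is handed in: The gripper's fingers hold the slide (contact over 1 N) at rest (under 20 mm/s), its pointer within 5 mm of level with the farther clip, throughout the last second (y of pointer in the frame of far_mark between -0.005 and 0.005 m and contact force between the fingers and specimen_slide above 1 N and velocity of joint specimen_slide between -0.02 and 0.02 m/s); the arm keeps its last pose, push and grip.
It fails at once if the slide snaps back (runs home faster than 0.3 m/s) (velocity of joint specimen_slide below -0.3 m/s).
It fails at once if a clip is shifted by more than 4 mm (distance of any of near_mark, far_mark from where it was at the start of the episode above 0.004 m).
It fails at once if the box, the jar or the book is moved by more than 15 mm (distance of any of slide_box, jar, book from where it was at the start of the episode above 0.015 m).
It also fails if it takes over 45 s, if anything falls off the work surface, if the arm or the gripper's body presses on something with over 40 N, if the wrist force passes 120 N, or if a joint passes its speed limit or range.

## Robot

A 6-joint arm with a two-finger parallel gripper is mounted at the origin on the work surface. World frame = base frame: x ahead of the robot, y to its left, z up, the work surface at z = 0. Lengths are in m, angles in degrees, forces in N, time in s.
With the tool pointing down it reaches from about 0.35 to 0.875 m from the base axis. Payload 4.2 kg.
Tool frame: the origin (TCP) lies where the fingers leave the gripper's body, on its centre line; the fingertips stand 70 mm ahead of it and the grasp point (between the pads) lies 51 mm ahead of it; z points along the fingers, y is the direction in which the jaws open and shut (so a half turn about z gives the same grasp; the last joint's range is limited). The gripper opens to 87 mm and grips with 3 to 60 N. Pads are 19 mm wide; open, the fingers measure 117 mm over their backs; the gripper's body (75 mm by 190 mm) begins 51 mm behind the grasp point.
Start: joints at [86.837, 22.042, 0.453, 0, -68.411, -14.817], TCP at [0.193, 0.594, 0.292] pointing down, gripper open.
Joint ranges: [-179.83, 179.83], [-69.29, 118.12], [-61.27, 80.66], [-181.25, 117.63], [-171.15, -9.14], [-177.46, 177.46]. Speed limits (degrees/s): [159.86, 159.86, 180, 180, 180, 180].

## Interface

Orientations are given as a 3x3 rotation matrix whose columns are the frame's x, y, z axes.
In Python, from station import sense, capture, camera_model, finish_job gives the robot as it stands.
- The arm moves only by the shell command python3 -m inch 'ROWS'. ROWS is JSON, a list of rows, each an object with "hand": the closure, from 0 (fully open) to 1 (shut); "slide": the shift along the world's x, y, z in cm, a list of three; "yaw": the turn about the world's z in rad. A call has 1 to 10 rows; each row is the pose to reach, as a shift and turn from the pose commanded when the call began; what a row does not reach only later rows make up. A row lasts 1/8 s, in which the tool goes at most 62.5 mm and 10.7 degrees, less where a joint would pass 70% of its speed; a pose out of reach is approached as far as the arm can. A call with a gripper value outside its range is refused whole. The fingers move at their own pace and stop on an object; the grip force is fixed at half the most. Time passes only in rows, so rows that repeat a pose let the fingers close. It gives the time, the measured TCP pose, the force and the opening at its end, in the units of the state.
- sense(): the state, without advancing time (a new reading comes with each control period).
- capture(name): name is "scene" or "top"; returns the picture (480x640x3 uint8, blue, green, red); there is no depth.
- camera_model(name): a dict with "mtx" (3x3 intrinsics, pixels), "xyz" and "orientation" of the camera in the world. Camera axes: x right, y up, looking along -z (the intrinsics and any distortion apply to the point x, -y, -z); pixel columns grow to the right and rows downward; lengths in m; the calibration is good to about 2 mm. A picture is of the moment at which its call begins. camera_model takes no time and is no camera call.
- finish_job(): hands the job in, once; it reports no verdict.
The state is a dict: "time_s": time; "joints": joint angles; "joint_velocities": joint speeds; "effort": joint torques, N m; "tcp_pos": TCP position; "ee_rot": TCP orientation; "wrist_force": force on the tool from outside, world axes, zero at the start; "moment": the same for the moment, N m; "gripper_width": opening from 0.0 (shut) to 1.0 (fully open).
Only numpy, scipy, OpenCV 4.12 (cv2) and the standard library are available. Lean on these libraries where they do the work, as an engineer would, in place of code of your own. Each camera call takes 0.05 s, during which the arm holds its last target. There are 200 camera calls.

## Working session

There is one attempt and no reset: what is moved stays moved. The work goes in short steps, Python scripts to look and compute and a shell command to move; the robot and the scene stay as the last step left them, time stands still between calls to the robot, and variables do not carry over. Pictures are saved under pics/ and viewed, about 8 in all and at most 12, crops included, and the job is handed in when it is done.

```bash
mkdir -p pics; python3 - <<'E'
from station import *
import cv2
s=sense();print(s['time_s'],s['tcp_pos'],s['ee_rot'],s['gripper_width'])
for n in('scene','top'):
    cv2.imwrite(f'pics/{n}0.png',capture(n));print(n,camera_model(n))
E
```

```text
0.0 [0.19273717 0.59406904 0.29116678] [[ 9.51123310e-01 -3.08810806e-01 -5.78512508e-04]
 [-3.08811335e-01 -9.51121058e-01 -2.07163498e-03]
 [ 8.95078391e-05  2.14903154e-03 -9.99997687e-01]] 0.9992064618567111
scene {'mtx': array([[517.1906395 ,   0.        , 324.53684608],
       [  0.        , 517.1906395 , 240.46549711],
       [  0.        ,   0.        ,   1.        ]]), 'xyz': array([ 0.9602409 , -0.51400651,  0.9669125 ]), 'orientation': array([[ 0.81763608, -0.44818653,  0.36138632],
       [ 0.57566438,  0.62655998, -0.52538853],
       [ 0.00904185,  0.63761385,  0.77030307]])}
top {'mtx': array([[547.18385082,   0.        , 322.50951085],
       [  0.        , 547.18385082, 243.68642545],
       [  0.        ,   0.        ,   1.        ]]), 'xyz': array([0.43513489, 0.07211855, 0.98707266]), 'orientation': array([[ 0.00692689,  0.99003062, -0.14068189],
       [-0.99994475,  0.00797013,  0.00685347],
       [ 0.0079064 ,  0.14062664,  0.99003113]])}
```

View pics/scene0.png

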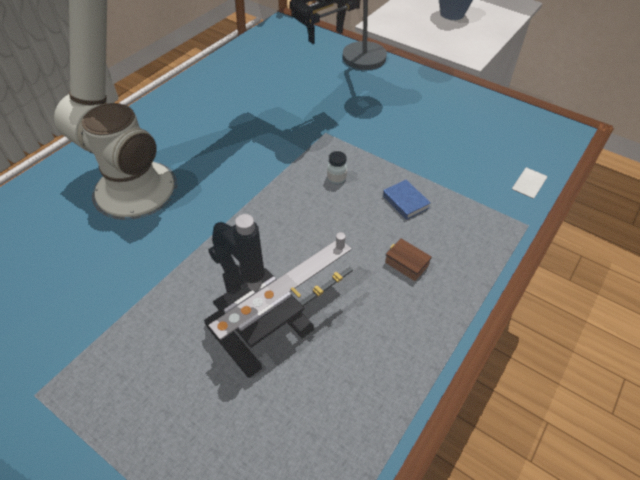

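View pics/top0.png

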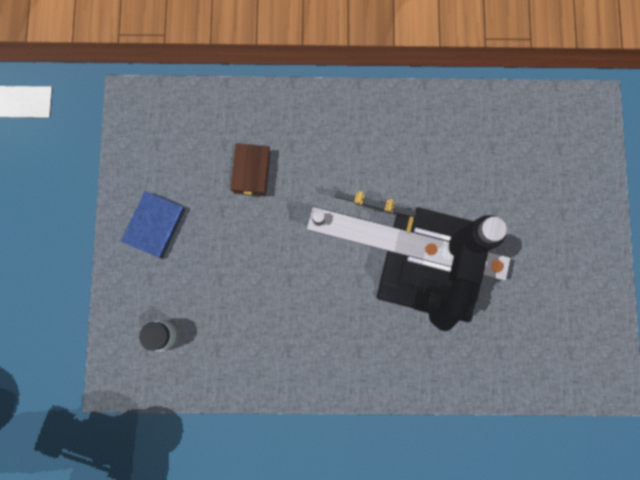

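The top view shows the knob at about (319,217), the far clip at (360,198), the near clip at (390,205), the pointer near (411,224) and the box at (251,168). I'll enlarge both views.

```bash
python3 - <<'E'
import cv2
a=cv2.imread('pics/top0.png')[170:290,295:455];cv2.imwrite('pics/t1.png',cv2.resize(a,None,fx=5,fy=5,interpolation=2))
a=cv2.imread('pics/scene0.png')[220:340,205:365];cv2.imwrite('pics/s1.png',cv2.resize(a,None,fx=5,fy=5,interpolation=2))
E
```

```text
(no output)
```

View pics/t1.png

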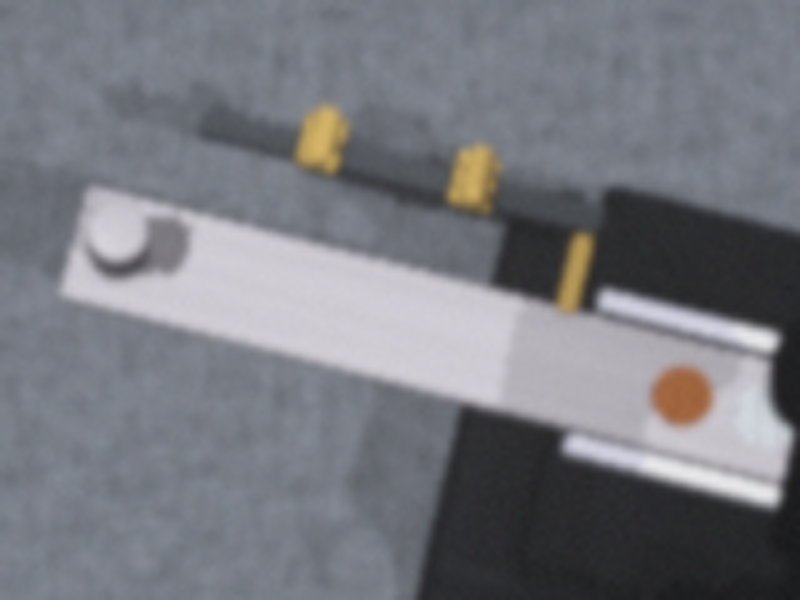

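View pics/s1.png

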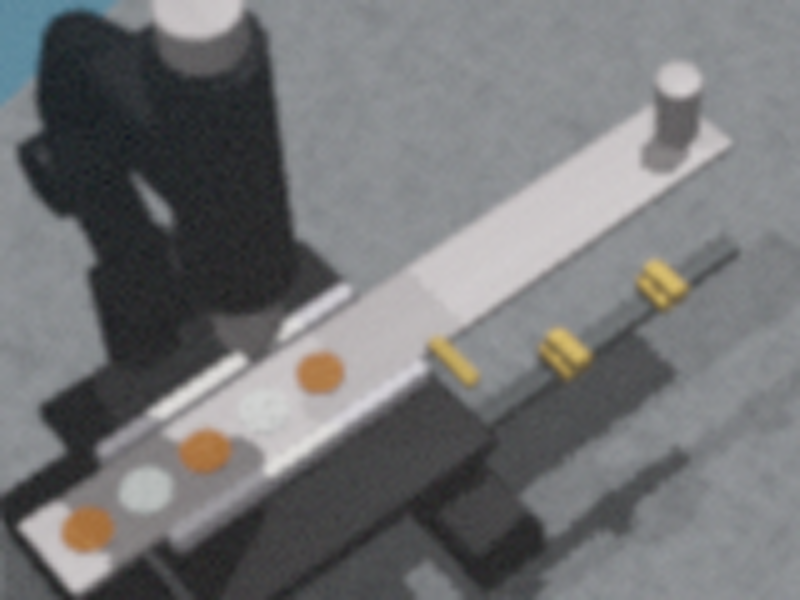

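```bash
cat > h.py <<'E'
import numpy as np
from station import camera_model
from scipy.optimize import least_squares
C={n:camera_model(n) for n in('scene','top')}
def proj(n,P):
    c=C[n];q=(np.asarray(P)-c['xyz'])@c['orientation'];q=q*[1,-1,-1]
    u=q@c['mtx'].T;return u[...,:2]/u[...,2:]
def crop(p,o,f=5): return (np.array(p)+.5)/f-.5+o
def world(v,p):
    a=v[2];return np.array([v[0]+np.cos(a)*p[0]-np.sin(a)*p[1],v[1]+np.sin(a)*p[0]+np.cos(a)*p[1],p[2]+.002])
E
cat > fit.py <<'E'
from h import *
T,S=(295,170),(205,220)
# v: x,y,yaw,near,far,overhang,pointer tip x
def pts(v):
    e=.215+v[5]
    return [('top',(118,232),T,(0,.215,.148)),('scene',(680,78),S,(0,.215,.148)),
    ('top',(90,187),T,(.019,e,.112)),('top',(62,294),T,(-.019,e,.112)),('scene',(733,143),S,(.019,e,.112)),
    ('scene',(20,525),S,(-.019,e-.33,.112)),('scene',(78,595),S,(.019,e-.33,.112)),
    ('top',(583,236),T,(v[6],.07,.111)),('scene',(472,380),S,(v[6],.07,.111)),
    ('top',(474,178),T,(.052,.07+v[3],.113)),('scene',(566,350),S,(.052,.07+v[3],.113)),
    ('top',(322,138),T,(.052,.07+v[4],.113)),('scene',(662,283),S,(.052,.07+v[4],.113))]
f=lambda v:np.concatenate([proj(n,world(v,m))-crop(p,o) for n,p,o,m in pts(v)])
r=least_squares(f,[.45,-.2,.2,.035,.08,.015,.045],loss='soft_l1')
print(r.x,np.degrees(r.x[2]));print(f(r.x).reshape(-1,2).round(2))
v=r.x;np.save('v.npy',v)
for d in(0,v[3],v[4]):print('knob',world(v,(0,.215+d,.132)))
print('dir',-np.sin(v[2]),np.cos(v[2]))
E
python3 fit.py
```

```text
[ 0.54503417 -0.13521503 -0.24833725  0.03858615  0.08958874  0.01452693
  0.04193027] -14.228676360452576
[[ 0.09 -0.21]
 [ 0.57  0.7 ]
 [ 0.01 -0.31]
 [-0.38  0.57]
 [ 0.5   0.53]
 [ 0.17  0.48]
 [-0.23  0.21]
 [-0.14  1.09]
 [ 0.74  1.32]
 [ 0.24  0.65]
 [ 0.25 -0.55]
 [ 0.26  0.85]
 [ 0.3  -0.67]]
knob [0.59787957 0.0731893  0.134     ]
knob [0.60736376 0.11059172 0.134     ]
knob [0.61989982 0.16002968 0.134     ]
dir 0.2457925595336475 0.9693224528906252
```

The fit holds to about 1 px in both views: knob at (0.598, 0.073), near clip about 0.0386, far clip about 0.0896. Both are within their allowed ranges. Next I move above the knob with the jaws along the slide direction.

```bash
python3 -m inch '[{"hand":0,"slide":[4,-5,0],"yaw":0.06},{"hand":0,"slide":[8,-10,0],"yaw":0.065},{"hand":0,"slide":[12,-15,0],"yaw":0.065},{"hand":0,"slide":[16,-20,0],"yaw":0.065},{"hand":0,"slide":[20,-25,0],"yaw":0.065},{"hand":0,"slide":[24,-30,0],"yaw":0.065},{"hand":0,"slide":[28,-35,0],"yaw":0.065},{"hand":0,"slide":[32,-41,0],"yaw":0.065},{"hand":0,"slide":[36,-46,0],"yaw":0.065},{"hand":0,"slide":[40.5,-52.1,0],"yaw":0.065}]'; python3 -m inch '[{"hand":0,"slide":[0,0,0],"yaw":0},{"hand":0,"slide":[0,0,0],"yaw":0}]'
```

```text
time_s: 1.35
tcp_pos: [0.5777, 0.0998, 0.2919]
ee_rot: [[0.969, -0.246, -0.001], [-0.246, -0.969, -0.0], [-0.0, 0.0, -1.0]]
wrist_force: [0.9, 0.8, -0.3]
gripper_width: 1.001
time_s: 1.6
tcp_pos: [0.5767, 0.1013, 0.2916]
ee_rot: [[0.969, -0.247, -0.001], [-0.247, -0.969, -0.0], [-0.001, 0.001, -1.0]]
wrist_force: [0.1, -0.0, -0.0]
gripper_width: 1.001
```

```bash
python3 -m inch '[{"hand":0,"slide":[1.1,-1.4,0],"yaw":0},{"hand":0,"slide":[2.1,-2.8,-1],"yaw":0},{"hand":0,"slide":[2.1,-2.8,-4],"yaw":0},{"hand":0,"slide":[2.1,-2.8,-6],"yaw":0},{"hand":0,"slide":[2.1,-2.8,-6],"yaw":0},{"hand":0,"slide":[2.1,-2.8,-6],"yaw":0}]'; python3 - <<'E'
from station import *
import cv2
a=capture('scene')[150:330,220:400];b=capture('top')[120:300,230:410]
import numpy as np
cv2.imwrite('pics/a2.png',cv2.resize(np.hstack([a,b]),(800,400),interpolation=2))
E
```

```text
time_s: 2.35
tcp_pos: [0.5985, 0.0737, 0.2329]
ee_rot: [[0.969, -0.246, 0.001], [-0.246, -0.969, -0.0], [0.001, -0.0, -1.0]]
wrist_force: [-0.5, 0.4, 0.6]
gripper_width: 1.0
```

View pics/a2.png

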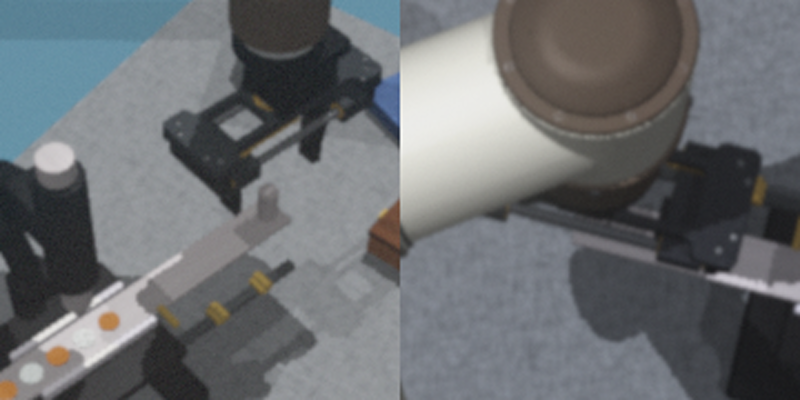

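The scene view shows the fingertips at about (237,205) and (312,158), straddling the knob at (268,190) along the slide. Next I lower and close.

```bash
python3 -m inch '[{"hand":0,"slide":[0,0,-2],"yaw":0},{"hand":0,"slide":[0,0,-3.5],"yaw":0},{"hand":0,"slide":[0,0,-4.4],"yaw":0},{"hand":0,"slide":[0,0,-4.4],"yaw":0}]'; python3 -m inch '[{"hand":0.5,"slide":[0,0,0],"yaw":0},{"hand":0.7,"slide":[0,0,0],"yaw":0},{"hand":1,"slide":[0,0,0],"yaw":0},{"hand":1,"slide":[0,0,0],"yaw":0},{"hand":1,"slide":[0,0,0],"yaw":0},{"hand":1,"slide":[0,0,0],"yaw":0},{"hand":1,"slide":[0,0,0],"yaw":0},{"hand":1,"slide":[0,0,0],"yaw":0}]'
```

```text
time_s: 2.95
tcp_pos: [0.5978, 0.0735, 0.1877]
ee_rot: [[0.969, -0.246, -0.001], [-0.246, -0.969, -0.001], [-0.001, 0.001, -1.0]]
wrist_force: [-0.7, -0.3, 0.1]
gripper_width: 0.999
time_s: 3.95
tcp_pos: [0.5978, 0.0729, 0.1882]
ee_rot: [[0.969, -0.246, -0.001], [-0.246, -0.969, -0.001], [-0.001, 0.002, -1.0]]
wrist_force: [-0.1, -4.1, 0.9]
gripper_width: 0.226
```

```bash
python3 -m inch '[{"hand":1,"slide":[0.1,0.4,0],"yaw":0},{"hand":1,"slide":[0.25,1,0],"yaw":0},{"hand":1,"slide":[0.45,1.7,0],"yaw":0},{"hand":1,"slide":[0.6,2.4,0],"yaw":0},{"hand":1,"slide":[0.8,3.1,0],"yaw":0},{"hand":1,"slide":[0.9,3.55,0],"yaw":0},{"hand":1,"slide":[0.95,3.75,0],"yaw":0},{"hand":1,"slide":[0.95,3.75,0],"yaw":0}]'; python3 - <<'E'
from station import *
import cv2
import numpy as np
a=capture('scene')[220:340,205:365]
cv2.imwrite('pics/s3.png',cv2.resize(a,None,fx=5,fy=5,interpolation=2))
E
```

```text
time_s: 4.95
tcp_pos: [0.607, 0.1095, 0.1882]
ee_rot: [[0.969, -0.246, -0.002], [-0.246, -0.969, -0.003], [-0.001, 0.003, -1.0]]
wrist_force: [0.9, -6.9, 0.2]
gripper_width: 0.22
```

View pics/s3.png

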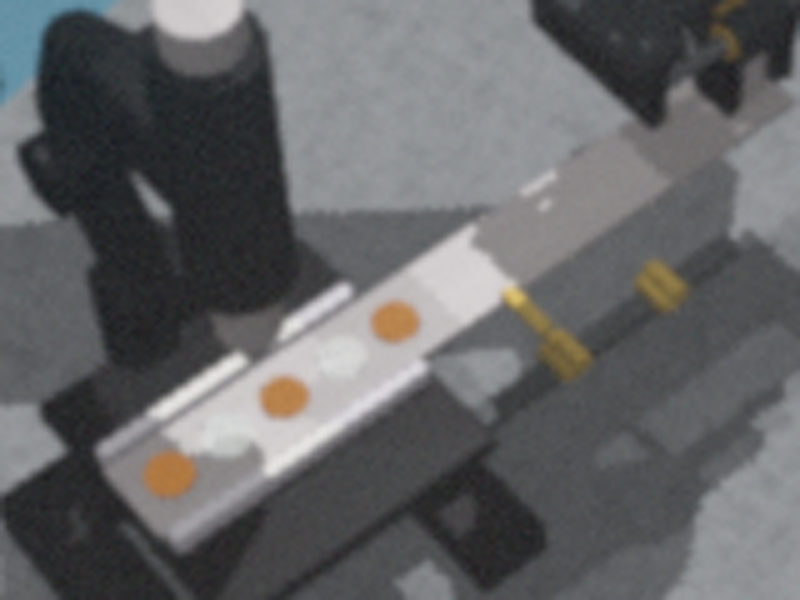

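The pointer, from (512,295) to (548,333), lines up with the near clip's fin centred at (566,352). The 6.9 N force matches 4 + 80 × 0.037. I hold here about 2.4 s, then pull on by about 51 mm.

```bash
H='{"hand":1,"slide":[0,0,0],"yaw":0}'; python3 -m inch '[{"hand":1,"slide":[0,0.05,0],"yaw":0},{"hand":1,"slide":[0,0.05,0],"yaw":0},{"hand":1,"slide":[0,0.05,0],"yaw":0},{"hand":1,"slide":[0,0.05,0],"yaw":0},{"hand":1,"slide":[0,0.05,0],"yaw":0},{"hand":1,"slide":[0,0.05,0],"yaw":0},{"hand":1,"slide":[0,0.05,0],"yaw":0},{"hand":1,"slide":[0,0.05,0],"yaw":0},{"hand":1,"slide":[0,0.05,0],"yaw":0},{"hand":1,"slide":[0,0.05,0],"yaw":0}]'; python3 -m inch '[{"hand":1,"slide":[0,0,0],"yaw":0},{"hand":1,"slide":[0,0,0],"yaw":0},{"hand":1,"slide":[0,0,0],"yaw":0},{"hand":1,"slide":[0,0,0],"yaw":0},{"hand":1,"slide":[0,0,0],"yaw":0},{"hand":1,"slide":[0,0,0],"yaw":0},{"hand":1,"slide":[0,0,0],"yaw":0},{"hand":1,"slide":[0,0,0],"yaw":0},{"hand":1,"slide":[0,0,0],"yaw":0}]'
python3 -m inch '[{"hand":1,"slide":[0.1,0.4,0],"yaw":0},{"hand":1,"slide":[0.25,1,0],"yaw":0},{"hand":1,"slide":[0.45,1.7,0],"yaw":0},{"hand":1,"slide":[0.6,2.4,0],"yaw":0},{"hand":1,"slide":[0.8,3.1,0],"yaw":0},{"hand":1,"slide":[0.95,3.8,0],"yaw":0},{"hand":1,"slide":[1.1,4.4,0],"yaw":0},{"hand":1,"slide":[1.2,4.8,0],"yaw":0},{"hand":1,"slide":[1.25,4.95,0],"yaw":0},{"hand":1,"slide":[1.25,4.95,0],"yaw":0}]'
python3 - <<'E'
from station import *
import cv2
a=capture('scene')[220:340,205:365]
cv2.imwrite('pics/s4.png',cv2.resize(a,None,fx=5,fy=5,interpolation=2))
E
```

```text
time_s: 6.25
tcp_pos: [0.607, 0.1097, 0.1882]
ee_rot: [[0.969, -0.247, -0.002], [-0.247, -0.969, -0.003], [-0.001, 0.004, -1.0]]
wrist_force: [1.1, -7.4, 0.6]
gripper_width: 0.222
time_s: 7.38
tcp_pos: [0.607, 0.1097, 0.1882]
ee_rot: [[0.969, -0.247, -0.002], [-0.247, -0.969, -0.003], [-0.001, 0.004, -1.0]]
wrist_force: [0.6, -6.9, 0.2]
gripper_width: 0.221
time_s: 8.62
tcp_pos: [0.6192, 0.1579, 0.1882]
ee_rot: [[0.969, -0.247, -0.004], [-0.247, -0.969, -0.006], [-0.002, 0.007, -1.0]]
wrist_force: [0.8, -10.8, 2.7]
gripper_width: 0.224
```

View pics/s4.png

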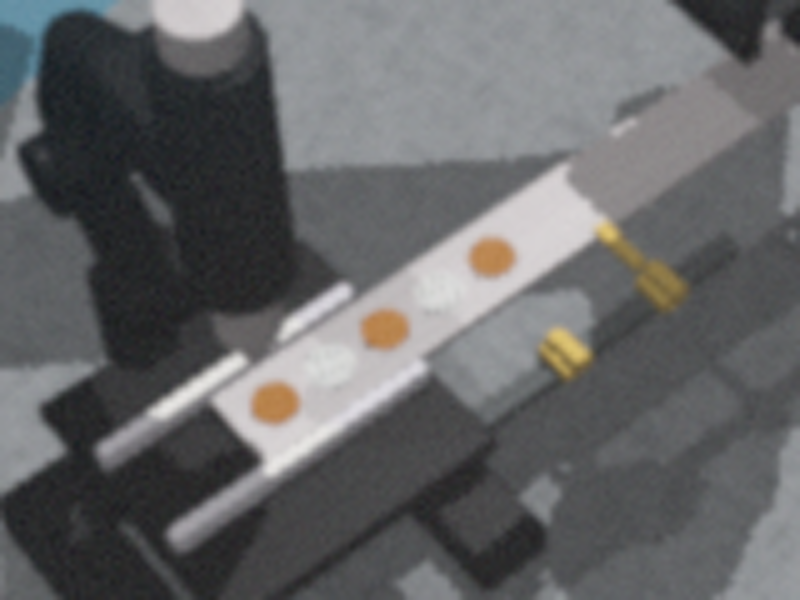

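The pointer, from (606,230) to (640,268), is nearly level with the far clip at (662,284), about 2 mm short by both picture and model. I nudge it 1.5 mm and hold.

```bash
python3 -m inch '[{"hand":1,"slide":[0.03,0.13,0],"yaw":0},{"hand":1,"slide":[0.04,0.15,0],"yaw":0},{"hand":1,"slide":[0.04,0.15,0],"yaw":0},{"hand":1,"slide":[0.04,0.15,0],"yaw":0},{"hand":1,"slide":[0.04,0.15,0],"yaw":0},{"hand":1,"slide":[0.04,0.15,0],"yaw":0}]'
python3 - <<'E'
from station import *
import cv2
a=capture('scene')[240:320,290:370]
cv2.imwrite('pics/s5.png',cv2.resize(a,None,fx=7,fy=7,interpolation=2))
E
```

```text
time_s: 9.43
tcp_pos: [0.6195, 0.159, 0.1882]
ee_rot: [[0.969, -0.247, -0.004], [-0.247, -0.969, -0.006], [-0.003, 0.007, -1.0]]
wrist_force: [0.0, -11.7, 1.3]
gripper_width: 0.221
```

View pics/s5.png

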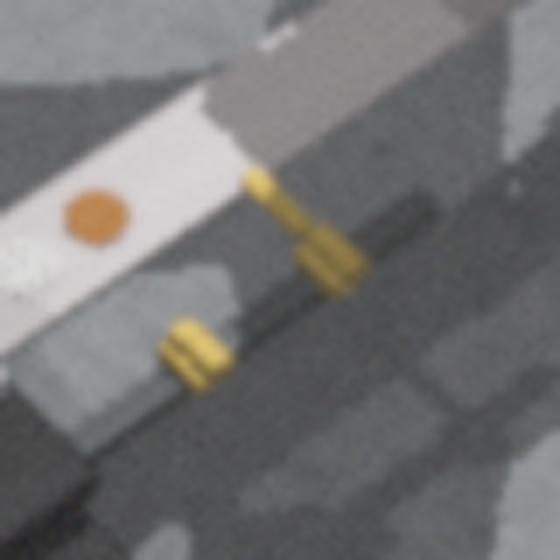

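The pointer, from (258,182) to (305,228), now runs straight into the far fin at (333,256). The grip is steady and the force is 11.7 N, so I hand in.

```bash
python3 -c "
from station import *
print(sense()['joint_velocities']);print(finish_job())"
```

```text
[-0.00890984 -0.01346663 -0.00691202  0.01738289 -0.010948    0.09674487]
the job is handed in; nothing more can be done
None
```

I pinched the knob with the jaws along the slide and pulled the slide to the nearer clip, at about 37 mm. I held it there for about 2.4 s, then pulled it on to the farther clip at about 88 mm. The job is handed in at about 9.5 s, with the gripper still holding the slide there.

- **Position:** the last picture shows the pointer in line with the far clip's fin. At that point the gripper was about 1 mm short of where my initial camera fit put the far clip. The tolerance is 5 mm.
- **Grip and motion:** the grip opening was steady at about 19–20 mm, which fits the 20 mm knob. The pull was 11.7 N, close to the roughly 11 N the spring should give there. The arm was practically at rest.
- **Clips and bystanders:** neither clip looked shifted in the pictures. I did not go near the box, jar or book, and took no final picture of them.

The one disagreement was at the first stop on the far clip. It looked about 2 mm short in both the picture and the fit, so I nudged it 1.5 mm before handing in.

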